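# Unstack the washed food boxes onto their station plates

## Robot

A 7-joint arm with a two-finger parallel gripper is mounted at the origin on the work surface. World frame = base frame: x ahead of the robot, y to its left, z up, the work surface at z = 0. Lengths are in mm, angles in rad, forces in N, time in s.
With the tool pointing down it reaches from about 400 to 850 mm from the base axis. Payload 4.5 kg.
Tool frame: the origin (TCP) lies on the front face of the gripper's body, between the roots of the fingers; the fingertips stand 73 mm ahead of it and the grasp point (between the pads) lies 54 mm ahead of it; z points along the fingers, y is the direction in which the jaws open and shut (so a half turn about z gives the same grasp; the last joint's range is limited). The gripper opens to 85 mm and grips with 20 to 120 N. Pads are 22 mm wide; open, the fingers measure 114 mm over their backs; the gripper's body (76 mm by 85 mm) begins 54 mm behind the grasp point. The pads swing forward as they close: fully open they stand 13 mm farther back than shut.
Start: joints at [-1.294, 0.689, -0.195, 1.565, 0.157, 0.902, -0.215], TCP at [150.241, 606.692, 303.917] pointing down, gripper open.
Joint ranges: [-3.01, 3.01], [-0.46, 2.08], [-1.47, 1.51], [0.13, 2.56], [-1, 4.14], [0.04, 2.09], [-2.66, 2.66]. Speed limits (rad/s): [2.57, 2.57, 3.14, 3.14, 3.14, 3.14, 3.14].

## Interface

Orientations are given as a unit quaternion [x, y, z, w].
In Python, from bench import bot, cams, workorder gives the robot as it stands.
- The arm moves only by the tool arm_command, never from a script. Its arguments are lists of equal length, an entry for each row: "linear": the shift along the tool's x, y, z in units of 30 mm (1.0 is 30 mm), a list of three; "rot": the turn, a rotation vector about the tool's x, y, z in units of 8 degrees (1.0 is 8 degrees), a list of three; "claw": the closure in counts, from 0 (fully open) to 255 (shut). In form: {"linear": [[dx, dy, dz], ...], "rot": [[wx, wy, wz], ...], "claw": [claw, ...]}. A call has 1 to 8 rows; each row is the pose to reach, as a shift and turn from the pose measured when the call began, along the tool's axes at that moment; what a row does not reach only later rows make up. A row lasts 1/8 s, in which the tool goes at most 62.5 mm and 10.7 degrees, less where a joint would pass 70% of its speed; a pose out of reach is approached as far as the arm can. A call with a gripper value outside its range is refused whole. The fingers move at their own pace and stop on an object; "grip_force" is the grip in N (left out, the last holds). Time passes only in rows, so rows that repeat a pose let the fingers close. It gives the time, the measured TCP pose, the force and the opening at its end, in the units of the state.
- bot.get_obs(): the state, without advancing time (a new reading comes with each control period).
- cams.camera(name): name is "scene" or "top" or "wrist"; returns a dict with "pixels" (384x512x3 uint8, blue, green, red), "intrinsics" (3x3 intrinsics, pixels), "extrinsics" (4x4, takes a point from camera to world coordinates). Camera axes: x right, y up, looking along -z (the intrinsics and any distortion apply to the point x, -y, -z); pixel columns grow to the right and rows downward; lengths in mm; the calibration is good to about 2 mm. A picture is of the moment at which its call begins. There is no depth.
- workorder.job_done(): hands the job in, once; it reports no verdict.
The state is a dict: "clock": time; "q": joint angles; "joint_velocities": joint speeds; "tau": joint torques, N m; "position": TCP position; "eef_rot": TCP orientation; "wrist_force": force on the tool from outside, world axes, zero at the start; "torque": the same for the moment, N m; "opening": opening from 0.0 (shut) to 1.0 (fully open).
Only numpy, scipy, OpenCV 4.12 (cv2) and the standard library are available. Lean on these libraries where they do the work, as an engineer would, in place of code of your own. Each camera call takes 0.05 s, during which the arm holds its last target.

## Task

Four lidded food boxes are stacked criss-cross on the drain tray. Unstack them from the top: first the red and the blue box, then the green and the yellow one, setting each on the station plate of its lid's colour, inside the white outline, lengthwise with the plate, lid up. Set the boxes down without dropping or tipping any, and leave the green tumbler and the white bottle alone.

Things in the scene. Friction and masses are not known exactly. Their poses are not given: they have to be found in the camera images.
- red_box (a point): Centre (half-way up) of the red-lidded food box: white body, closed flat red lid, one rigid piece, 160 x 50 x 52 mm (length, width, height), 0.2 kg. x along its length, y across, z up. Starts in the upper layer of the stack. Red and blue lie side by side, crosswise on the lower two, about 36 mm apart, on either side.
- blue_box (a point): Centre (half-way up) of the blue-lidded food box: white body, closed flat blue lid, one rigid piece, 160 x 50 x 52 mm (length, width, height), 0.2 kg. x along its length, y across, z up. Starts in the upper layer of the stack. Red and blue lie side by side, crosswise on the lower two, about 36 mm apart, on either side.
- green_box (a point): Centre (half-way up) of the green-lidded food box: white body, closed flat green lid, one rigid piece, 160 x 50 x 52 mm (length, width, height), 0.2 kg. x along its length, y across, z up. Starts in the lower layer of the stack. Green and yellow lie side by side on a drain tray 12 mm high, about 36 mm apart, on either side.
- yellow_box (a point): Centre (half-way up) of the yellow-lidded food box: white body, closed flat yellow lid, one rigid piece, 160 x 50 x 52 mm (length, width, height), 0.2 kg. x along its length, y across, z up. Starts in the lower layer of the stack. Green and yellow lie side by side on a drain tray 12 mm high, about 36 mm apart, on either side.
- red_plate (a point): Centre of the top face of the flat red station plate, 186 x 76 mm and 6 mm thick, fixed to the work surface, with a thin white outline 166 x 56 mm for one box. Axes: x along its length, y across, z up. A box standing on it has its centre 26 mm above this point.
- blue_plate (a point): Centre of the top face of the flat blue station plate, 186 x 76 mm and 6 mm thick, fixed to the work surface, with a thin white outline 166 x 56 mm for one box. Axes: x along its length, y across, z up. A box standing on it has its centre 26 mm above this point.
- green_plate (a point): Centre of the top face of the flat green station plate, 186 x 76 mm and 6 mm thick, fixed to the work surface, with a thin white outline 166 x 56 mm for one box. Axes: x along its length, y across, z up. A box standing on it has its centre 26 mm above this point.
- yellow_plate (a point): Centre of the top face of the flat yellow station plate, 186 x 76 mm and 6 mm thick, fixed to the work surface, with a thin white outline 166 x 56 mm for one box. Axes: x along its length, y across, z up. A box standing on it has its centre 26 mm above this point.
- tumbler_mid (a point): Centre (half-way up) of a green glass tumbler standing upright, 68 mm across, 100 mm high, near the far side: leave it alone.
- bottle_mid (a point): Centre (half-way up) of a white bottle with a black cap standing upright, 64 mm across, 170 mm high, near the far side: leave it alone.
Not all that is in view belongs to the job. Of the things that look like the part that bears yellow_plate, the larger one is meant.

How it is judged:
By the outcome, as a careful person would: the job done as asked, in the order asked, and still so for the second after the job is handed in, with the robot touching nothing.
It also fails if it takes over 106 s, if anything falls off the work surface, if the arm or the gripper's body presses on something with over 40 N, if the wrist force passes 120 N, or if a joint passes its speed limit or range.

## Working session

There is one attempt and no reset: what is moved stays moved. The work goes in short steps, Python scripts to look and compute and a tool call to move; the robot and the scene stay as the last step left them, time stands still between calls to the robot, and variables do not carry over. Pictures are saved under pics/ and viewed, and the job is handed in when it is done.

Besides the shell and the picture viewer there is one more tool, called after "Call:" in YAML: its name, and indented under it one key for each argument. arm_command: Moves the arm, as the interface text tells. Its arguments: {"type":"object","properties":{"linear":{"type":"array","items":{"type":"array","items":{"type":"number"}}},"rot":{"type":"array","items":{"type":"array","items":{"type":"number"}}},"claw":{"type":"array","items":{"type":"number"}},"grip_force":{"type":"number"}},"required":["linear","rot","claw"]}

```bash
ls; mkdir -p pics
python3 - <<'E'
from bench import bot,cams
import cv2,numpy as np
o=bot.get_obs();print(o)
for n in("scene","top","wrist"):
    c=cams.camera(n);cv2.imwrite(f"pics/{n}0.png",c["pixels"]);print(n,np.round(c["intrinsics"],1).tolist(),np.round(c["extrinsics"],3).tolist(),[k for k in c])
E
```

```text
pics
{'clock': 0.0, 'q': array([-1.29417668,  0.68999558, -0.1945194 ,  1.56639928,  0.15730891,
        0.90247444, -0.21509112]), 'joint_velocities': array([-2.19245346e-05, -8.83974036e-04, -1.70135761e-03,  1.03017027e-04,
        3.61109976e-04, -7.91403679e-04,  5.07114156e-04]), 'tau': array([-1.25042770e-04, -5.39595044e+01, -1.26662191e+00, -1.58548629e+01,
        9.07303736e-03,  9.28064925e-03, -1.01501595e-05]), 'position': array([150.18564161, 606.13578792, 303.06209421]), 'eef_rot': array([ 1.21057233e-01,  9.92645082e-01, -9.40534737e-04, -4.51631493e-05]), 'wrist_force': array([-0.42093701, -0.23437409,  0.53763032]), 'torque': array([-0.02134888,  0.02630857,  0.04537499]), 'opening': 0.9989768946844971}
scene [[346.4, 0.0, 258.6], [0.0, 346.4, 187.1], [0.0, 0.0, 1.0]] [[0.858, -0.343, 0.382, 945.347], [0.513, 0.579, -0.633, -622.223], [-0.004, 0.74, 0.673, 750.893], [0.0, 0.0, 0.0, 1.0]] ['pixels', 'intrinsics', 'extrinsics']
top [[459.5, 0.0, 257.1], [0.0, 459.5, 192.3], [0.0, 0.0, 1.0]] [[-0.0, 0.991, -0.132, 452.314], [-1.0, -0.002, -0.009, -0.188], [-0.009, 0.132, 0.991, 1087.503], [0.0, 0.0, 0.0, 1.0]] ['pixels', 'intrinsics', 'extrinsics']
wrist [[280.2, 0.0, 260.2], [0.0, 280.2, 189.9], [0.0, 0.0, 1.0]] [[0.24, -0.934, -0.266, 82.8], [0.971, 0.231, 0.066, 622.302], [-0.001, -0.274, 0.962, 372.532], [0.0, 0.0, 0.0, 1.0]] ['pixels', 'intrinsics', 'extrinsics']
```

View pics/scene0.png

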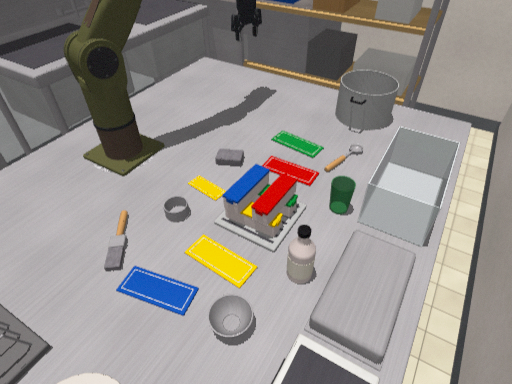

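View pics/top0.png

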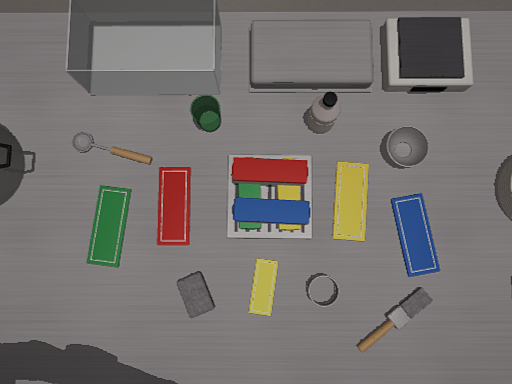

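View pics/wrist0.png

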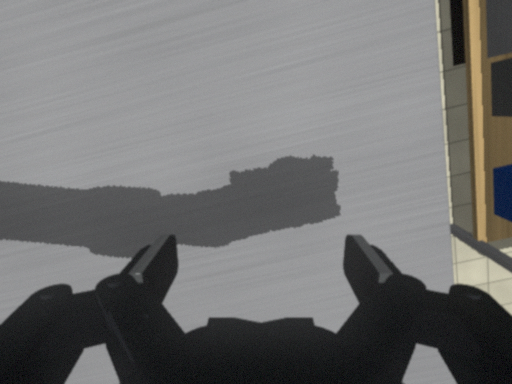

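Yellow plate candidates in the top view are the large one at (351,201) and a small decoy at (263,287). I choose the large one. Each other colour has a single plate: red (174,206), green (109,226), blue (415,235). Lids are red (270,171), blue (271,211), green (250,205) and yellow (289,205). Next come the close crops.

Run:
```python
import cv2
t=cv2.imread("pics/top0.png");s=cv2.imread("pics/scene0.png")
cv2.imwrite("pics/c1.png",cv2.resize(t[145:250,215:385],None,fx=4.6,fy=4.6,interpolation=cv2.INTER_CUBIC))
cv2.imwrite("pics/c2.png",cv2.resize(s[155:290,180:320],None,fx=4.4,fy=4.4,interpolation=cv2.INTER_CUBIC))
```

```text
(no output)
```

View pics/c1.png

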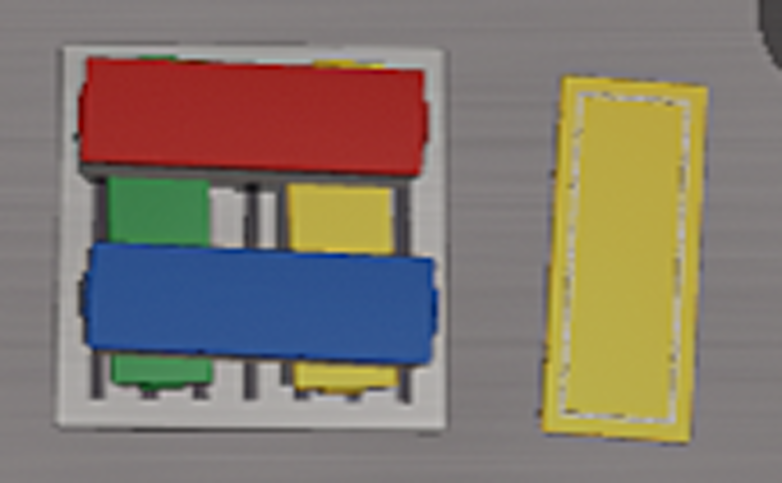

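View pics/c2.png

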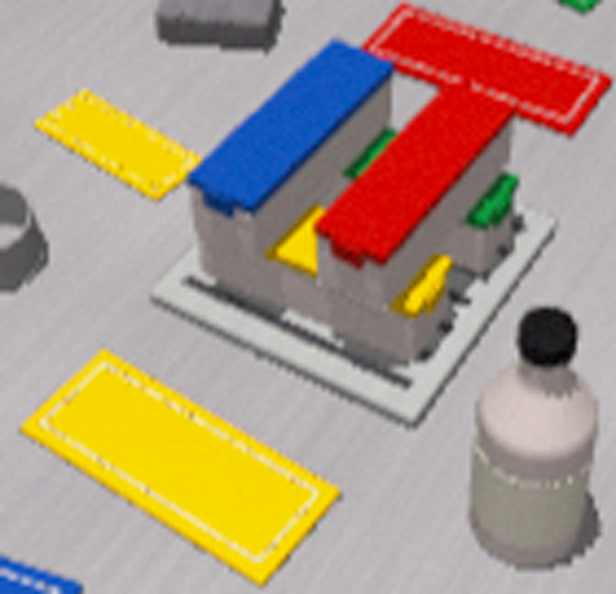

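```bash
cat > h.py <<'E'
import numpy as np,cv2
from scipy.spatial.transform import Rotation as R
def ray(c,u,v):
    K=c["intrinsics"];E=c["extrinsics"]
    d=np.array([(u-K[0,2])/K[0,0],-(v-K[1,2])/K[1,1],-np.ones_like(u,float)])if np.ndim(u) else np.array([(u-K[0,2])/K[0,0],-(v-K[1,2])/K[1,1],-1.])
    return E[:3,3],E[:3,:3]@d
def onplane(c,u,v,z):
    o,d=ray(c,u,v); return (o[:,None]+d*((z-o[2])/d[2])).T if d.ndim>1 else o+d*((z-o[2])/d[2])
def proj(c,P):
    E=c["extrinsics"];p=E[:3,:3].T@(np.asarray(P,float)-E[:3,3]);K=c["intrinsics"]
    return np.array([K[0,0]*p[0]/-p[2]+K[0,2],K[1,1]*-p[1]/-p[2]+K[1,2]])
def tri(cs,px):
    A=np.zeros((3,3));b=np.zeros(3);L=[]
    for c,(u,v) in zip(cs,px):
        o,d=ray(c,u,v);d=d/np.linalg.norm(d);M=np.eye(3)-np.outer(d,d);A+=M;b+=M@o;L.append((o,d,M))
    x=np.linalg.solve(A,b);return x,[np.linalg.norm(M@(x-o)) for o,d,M in L]
def cmask(img,col):
    h=cv2.cvtColor(img,cv2.COLOR_BGR2HSV);H,S,V=cv2.split(h);s=(S>110)&(V>50)
    m={'red':(H<8)|(H>172),'blue':(H>100)&(H<125),'green':(H>50)&(H<85),'yellow':(H>20)&(H<35)}[col]
    return (s&m).astype(np.uint8)
def comps(m,minarea=150):
    m=cv2.morphologyEx(m,cv2.MORPH_CLOSE,np.ones((3,3)))
    n,l,st,ce=cv2.connectedComponentsWithStats(m)
    return [(st[i],ce[i],(l==i).astype(np.uint8)) for i in range(1,n) if st[i][4]>minarea]
def rectfit(c,m,z):
    cs,_=cv2.findContours(m,cv2.RETR_EXTERNAL,cv2.CHAIN_APPROX_NONE)
    mm=np.zeros_like(m);cv2.drawContours(mm,cs,-1,1,-1)
    v,u=np.nonzero(mm);P=onplane(c,u.astype(float),v.astype(float),z)[:,:2]
    mu=P.mean(0);w,V=np.linalg.eigh(np.cov((P-mu).T));a=V[:,1]
    if a[np.argmax(abs(a))]<0:a=-a
    return mu,np.degrees(np.arctan2(a[1],a[0])),np.sqrt(12*w)[::-1]
E
python3 - <<'E'
from h import *
from bench import cams
T=cams.camera("top");S=cams.camera("scene")
for col in('red','blue','green','yellow'):
    for st,ce,m in comps(cmask(T["pixels"],col),150):
        print("top",col,st,np.round(ce,1),*[(z,np.round(rectfit(T,m,z)[0],1),np.round(rectfit(T,m,z)[1],2),np.round(rectfit(T,m,z)[2],1)) for z in(6,64,116)])
    for st,ce,m in comps(cmask(S["pixels"],col),100): print("scene",col,st,np.round(ce,1))
E
cat > /dev/null
python3 - <<'E'
import cv2
s=cv2.imread("pics/scene0.png")
for i,(a,b,c,d) in enumerate([(155,245,215,305),(155,190,260,325),(225,300,110,260)]):
    cv2.imwrite(f"pics/d{i}.png",cv2.resize(s[a:b,c:d],None,fx=6 if i!=2 else 5,fy=6 if i!=2 else 5,interpolation=cv2.INTER_CUBIC))
E
```

```text
top red [ 232  157   76   26 1716] [269.5 170. ] (6, array([650.2, -20.3]), np.float64(87.9), array([178.8,  55.4])) (64, array([639.6, -19.2]), np.float64(87.9), array([169.2,  52.4])) (116, array([630.1, -18.3]), np.float64(87.9), array([160.6,  49.8]))
top red [ 157  167   34   78 2463] [173.6 205.6] (6, array([565.2, 206.9]), np.float64(0.14), array([185.8,  75. ])) (64, array([559.2, 195.8]), np.float64(0.14), array([175.8,  70.9])) (116, array([553.8, 185.9]), np.float64(0.14), array([166.9,  67.3]))
scene red [ 252  156   67   60 1597] [281.6 182.9]
top blue [ 391  194   49   83 2566] [414.7 234.7] (6, array([ 496.1, -359.3]), np.float64(10.54), array([184.6,  75.5])) (64, array([ 493.8, -340.1]), np.float64(10.54), array([174.7,  71.4])) (116, array([ 491.7, -322.8]), np.float64(10.54), array([165.9,  67.8]))
top blue [ 233  197   77   27 1757] [271.1 210.5] (6, array([553.1, -23.8]), np.float64(87.12), array([177.8,  54.9])) (64, array([547.7, -22.5]), np.float64(87.12), array([168.3,  52. ])) (116, array([542.9, -21.4]), np.float64(87.12), array([159.8,  49.3]))
scene blue 
[... 1226 characters left out ...]
77 185  24  15 318] [288.2 192.2] (6, array([596.7, -64.7]), np.float64(82.72), array([52. , 34.8])) (64, array([588.9, -61.2]), np.float64(82.72), array([49.2, 32.9])) (116, array([582. , -58.1]), np.float64(82.72), array([46.7, 31.3]))
top yellow [ 249  258   29   58 1219] [263.2 286.7] (6, array([376.4,  -4.8]), np.float64(-8.27), array([125.9,  50.8])) (64, array([380.5,  -4.6]), np.float64(-8.27), array([119.1,  48.1])) (116, array([384.1,  -4.4]), np.float64(-8.27), array([113.1,  45.6]))
scene yellow [188 176  38  25 434] [206.7 187.4]
scene yellow [240 202  13  16 110] [247.2 210.2]
scene yellow [269 213  14  15 112] [276.  220.1]
scene yellow [ 185  234   72   54 1757] [221.1 260.3]
```

View pics/d0.png

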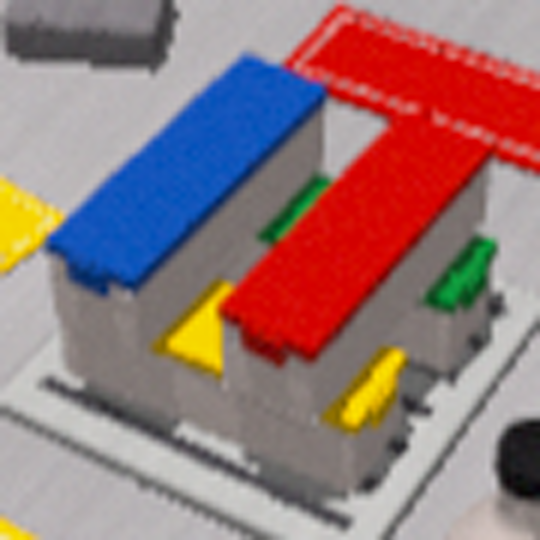

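View pics/d2.png

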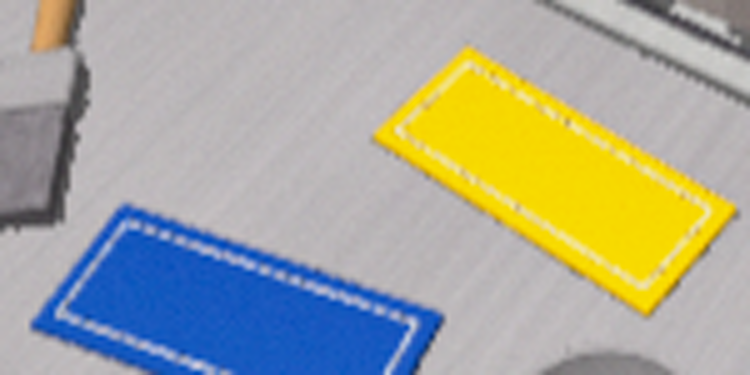

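The crop confirms the larger yellow plate (scene (221,260)) and the four lidded boxes. The blue lid corners are at scene (257,164), (269,170), (236,203) and (223,195). Now I check heights by triangulation.

Run:
```python
from h import *
from bench import cams,bot
T=cams.camera("top");S=cams.camera("scene")
def t2(n,a,b):
    x,r=tri([T,S],[a,b]);print(n,np.round(x,1),np.round(r,1))
# top crop: /4.6 + (215,145); pixel centre convention
tc=lambda x,y:((x+.5)/4.6+215-.5,(y+.5)/4.6+145-.5)
sc=lambda x,y:((x+.5)/6+215-.5,(y+.5)/6+155-.5)
t2("blue far-left",tc(92,242),sc(247,53)); t2("blue",tc(435,258),sc(128,290)) ; t2("blue",tc(430,363),sc(48,240)); t2("blue",tc(88,346),sc(326,90)) 
t2("blue nl",tc(88,346),sc(247,53));t2("blue fl",tc(92,242),sc(326,90))
t2("red",tc(425,70),sc(316,357));t2("red",tc(418,176),sc(222,310));t2("red",tc(88,57),sc(495,148))
t2("yplate",(350.3,200.9),(221.1,260.3))
t2("bplate",(414.7,234.7),(158,289.8))
t2("gplate",(108.6,225.9),(297.5,143.7))
t2("ylid corner",tc(288,184),sc(222,283))
o=bot.get_obs();print(R.from_quat(o["eef_rot"]).as_matrix().round(3))
W=cams.camera("wrist");M=R.from_quat(o["eef_rot"]).as_matrix()
print("cam in tool",M.T@(W["extrinsics"][:3,3]-o["position"]),(M.T@W["extrinsics"][:3,:3]).round(3))
```

```text
blue far-left [554.4  44.1 142.6] [17.1 17.1]
blue [ 563.7 -103.2  111.7] [0.5 0.5]
blue [516.1 -98.8 114.9] [1.2 1.2]
blue [541.5  70.2  89.7] [19.7 19.7]
blue nl [524.1  58.5 116.5] [1.3 1.3]
blue fl [571.5  56.3 114.6] [0. 0.]
red [653.5 -98.8 113.6] [1.1 1.1]
red [603.9 -94.6 112.2] [1.7 1.7]
red [659.7  59.1 114.3] [0.7 0.7]
yplate [ 578.4 -210.8   -0.7] [2.7 2.7]
bplate [ 497.5 -359.9   -0. ] [2. 2.]
gplate [5.194e+02 3.628e+02 1.000e-01] [2.3 2.3]
ylid corner [591.5 -44.9  83.6] [14.7 14.7]
[[-0.971  0.24  -0.   ]
 [ 0.24   0.971 -0.   ]
 [-0.    -0.    -1.   ]]
cam in tool [ 69.25187698  -0.67568309 -69.37241757] [[ 0.     0.962  0.274]
 [ 1.     0.    -0.001]
 [-0.001  0.274 -0.962]]
```

```bash
cat >> h.py <<'E'
def go(x,y,zg,yaw,flip=None):
    """grasp-point target (54 ahead of TCP), yaw of tool x in deg (mod 180 nearest); prints units"""
    from bench import bot
    o=bot.get_obs();M=R.from_quat(o["eef_rot"]).as_matrix();p=o["position"]
    cur=np.degrees(np.arctan2(M[1,0],M[0,0]))
    y2=yaw
    if flip is None: y2=cur+((yaw-cur+90)%180-90)
    a=np.radians(y2);t=np.array([[np.cos(a),np.sin(a),0],[np.sin(a),-np.cos(a),0],[0,0,-1]]).T
    t=np.column_stack([[np.cos(a),np.sin(a),0],[np.sin(a),-np.cos(a),0],[0,0,-1]])
    d=M.T@(np.array([x,y,zg+54.])-p)/30
    rv=R.from_matrix(M.T@t).as_rotvec(degrees=True)/8
    print("clock %.2f"%o["clock"],"pos",p.round(1),"yaw %.1f->%.1f"%(cur,y2),"open %.3f"%o["opening"],"F",o["wrist_force"].round(1),"q",o["q"].round(2))
    print("linear",d.round(2),"rot",rv.round(2),"dist %.0f"%(30*np.linalg.norm(d)))
E
python3 -c "
from h import *
go(630,-18,200,87.9)"
```

```text
clock 0.40 pos [150.2 606.6 303.8] yaw 166.1->87.9 open 0.997 F [-0.1  0.5  0.8] q [-1.29  0.69 -0.19  1.57  0.16  0.9  -0.22]
linear [-20.53 -16.37   1.66] rot [-0.    0.    9.77] dist 789
```

Call:
arm_command:
  linear:
    - [-1.5,-1.2,0]
    - [-3,-2.4,0]
    - [-4.5,-3.6,0]
    - [-6,-4.8,0]
    - [-7.5,-6,0]
    - [-9,-7.2,0.2]
    - [-10.5,-8.4,0.4]
    - [-12,-9.6,0.6]
  rot:
    - [0,0,0.7]
    - [0,0,1.4]
    - [0,0,2.1]
    - [0,0,2.8]
    - [0,0,3.5]
    - [0,0,4.2]
    - [0,0,4.9]
    - [0,0,5.6]
  claw: [50,50,50,50,50,50,50,50]
  grip_force: 40

```text
clock: 1.4
position: [431.6, 239.2, 286.0]
eef_rot: [0.491, 0.871, 0.0, 0.0]
wrist_force: [0.5, 0.5, 0.4]
opening: 0.806
```

```bash
python3 -c "
from h import *
go(630,-18,200,87.9)"
```

```text
clock 1.40 pos [431.6 239.2 286. ] yaw 121.1->87.9 open 0.806 F [0.5 0.5 0.4] q [-0.58  0.55 -0.03  1.98  0.02  0.62 -0.08]
linear [-10.76   1.23   1.07] rot [ 0.01 -0.    4.15] dist 326
```

Call:
arm_command:
  linear:
    - [-1.7,0.2,0.1]
    - [-3.4,0.4,0.3]
    - [-5.1,0.6,0.5]
    - [-6.8,0.8,0.7]
    - [-8.5,1.0,0.9]
    - [-9.8,1.1,1.0]
    - [-10.76,1.23,1.07]
    - [-10.76,1.23,1.07]
  rot:
    - [0,0,0.7]
    - [0,0,1.4]
    - [0,0,2.1]
    - [0,0,2.8]
    - [0,0,3.5]
    - [0,0,4.0]
    - [0,0,4.15]
    - [0,0,4.15]
  claw: [50,50,50,50,50,50,50,50]

```text
clock: 2.4
position: [631.0, -21.0, 253.7]
eef_rot: [0.721, 0.693, 0.0, 0.001]
wrist_force: [-0.6, 0.4, 0.2]
opening: 0.806
```

```bash
python3 -c "
from h import *
from bench import cams
go(630,-18,92,87.9)
W=cams.camera('wrist');cv2.imwrite('pics/w1.png',W['pixels'])
T=cams.camera('top');cv2.imwrite('pics/t1.png',T['pixels'])
for c in [(630,-18,116),(630,62,116),(630-3,-98,116)]: print(proj(W,c))
"
```

```text
clock 2.40 pos [631.  -21.  253.7] yaw 87.7->87.9 open 0.806 F [-0.6  0.4  0.2] q [-0.09  0.76  0.1   1.61 -0.09  0.78  0.  ]
linear [ 0.1  -0.05  3.59] rot [ 0.01  0.01 -0.03] dist 108
[258.34287996 198.35921722]
[253.5190587   88.94328675]
[258.76833295 287.86429627]
```

View pics/w1.png

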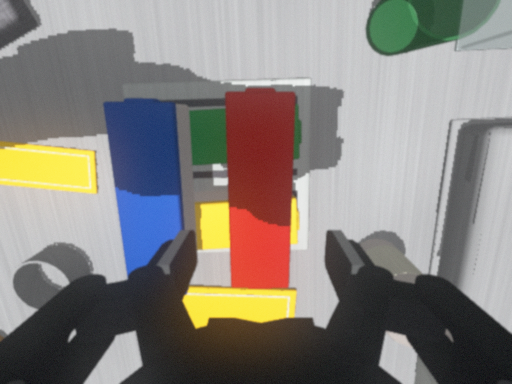

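The wrist view shows the red lid spanning rows 92–288 around column 260, with the fingers at columns 180 and 340 straddling it. That matches the prediction to about 2 px, so I descend.

Call:
arm_command:
  linear:
    - [0.1,-0.05,1.5]
    - [0.1,-0.05,2.6]
    - [0.1,-0.05,3.3]
    - [0.1,-0.05,3.59]
    - [0.1,-0.05,3.59]
  rot:
    - [0,0,0]
    - [0,0,0]
    - [0,0,0]
    - [0,0,0]
    - [0,0,0]
  claw: [50,50,50,50,50]

```text
clock: 3.12
position: [628.1, -13.2, 146.0]
eef_rot: [0.719, 0.695, 0.001, -0.001]
wrist_force: [-0.3, 0.2, 0.6]
opening: 0.802
```

Call:
arm_command:
  linear:
    - [0,0,0]
    - [0,0,0]
    - [0,0,0]
    - [0,0,0]
    - [0,0,0]
    - [0,0,0]
  rot:
    - [0,0,0]
    - [0,0,0]
    - [0,0,0]
    - [0,0,0]
    - [0,0,0]
    - [0,0,0]
  claw: [80,110,140,140,140,140]
  grip_force: 40

```text
clock: 3.88
position: [629.1, -12.9, 147.5]
eef_rot: [0.719, 0.695, 0.002, -0.0]
wrist_force: [-0.1, 1.0, 6.9]
opening: 0.582
```

Call:
arm_command:
  linear:
    - [0,0,-0.5]
    - [0,0,-1.5]
    - [0,0,-2.5]
    - [0,0,-2.5]
    - [0,0,-2.5]
  rot:
    - [0,0,0]
    - [0,0,0]
    - [0,0,0]
    - [0,0,0]
    - [0,0,0]
  claw: [140,140,140,140,140]

```text
clock: 4.5
position: [628.2, -13.1, 221.9]
eef_rot: [0.719, 0.695, 0.001, -0.001]
wrist_force: [-0.2, 0.1, -2.6]
opening: 0.579
```

```bash
python3 -c "
from h import *
from bench import cams,bot
go(565,207,150,0.14)
W=cams.camera('wrist');cv2.imwrite('pics/w2.png',W['pixels'])
T=cams.camera('top');cv2.imwrite('pics/t2.png',T['pixels'])
for i in range(3):print(bot.get_obs()['position'])
"
```

```text
clock 4.50 pos [628.2 -13.1 221.9] yaw 88.0->0.1 open 0.579 F [-0.2  0.1 -2.6] q [-0.1   0.79  0.09  1.64 -0.1   0.71  0.  ]
linear [ 7.26 -2.36  0.61] rot [-1.000e-02 -2.000e-02  1.099e+01] dist 230
[627.98579262 -13.07269842 221.21858436]
[627.98579262 -13.07269842 221.21858436]
[627.98579262 -13.07269842 221.21858436]
```

View pics/w2.png

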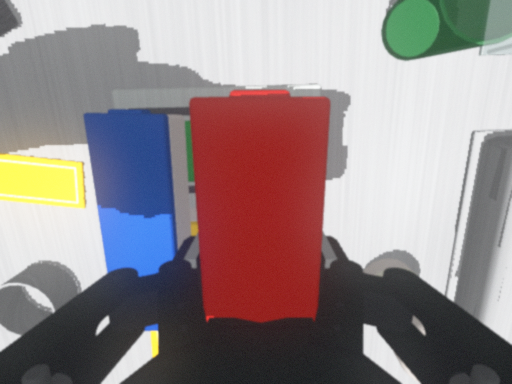

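View pics/t2.png

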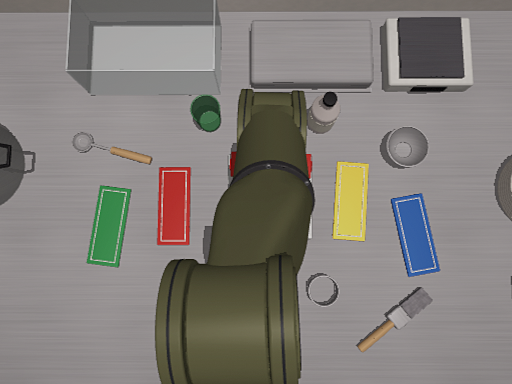

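```bash
cat >> h.py <<'E'
Cp=np.array([69.25,-0.68,-69.37])
def held(px,ztool):
    """wrist pixel -> tool frame point on plane z_tool"""
    import json
    from bench import cams,bot
    W=cams.camera('wrist');o=bot.get_obs();M=R.from_quat(o["eef_rot"]).as_matrix()
    E=np.eye(4);E[:3,:3]=M.T@W["extrinsics"][:3,:3];E[:3,3]=M.T@(W["extrinsics"][:3,3]-o["position"])
    c=dict(W,extrinsics=E)
    return [onplane(c,u,v,ztool).round(1) for u,v in px]
E
python3 -c "
from h import *
im=cv2.imread('pics/w2.png');cv2.imwrite('pics/w2c.png',cv2.resize(im[80:340,170:350],None,fx=3,fy=3)[:600] if 0 else cv2.resize(im[80:340,170:350],None,fx=2.3,fy=2.3,interpolation=cv2.INTER_CUBIC))
print(held([(190,98),(329,98),(205,319),(317,319)],30))
"
```

```text
[array([ 72.7, -23.9,  30. ]), array([72.7, 23. , 30. ]), array([-16.4, -23.6,  30. ]), array([-16.4,  23.9,  30. ])]
```

View pics/w2c.png

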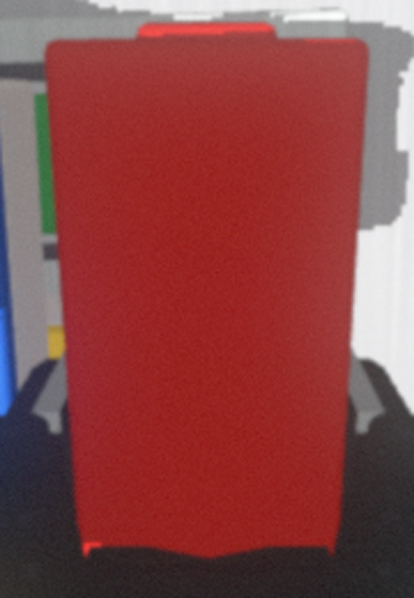

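The held red lid has its far edge at row 98. That puts the box centre about 6 mm behind the TCP along tool x, and I compensate for it at placement.

```bash
python3 -c "
from h import *
go(571,207,168,0.14)"
```

```text
clock 4.65 pos [628.1 -13.1 221.2] yaw 88.0->0.1 open 0.580 F [-0.3 -0.4 -2.4] q [-0.1   0.79  0.08  1.64 -0.1   0.71  0.  ]
linear [ 7.27 -2.15 -0.01] rot [-2.000e-02 -1.000e-02  1.099e+01] dist 227
```

Call:
arm_command:
  linear:
    - [0.6,-0.2,-0.2]
    - [1.5,-0.4,-0.2]
    - [2.4,-0.7,-0.2]
    - [3.4,-1.0,-0.2]
    - [4.4,-1.3,0]
    - [5.4,-1.6,0]
    - [6.4,-1.9,0]
    - [7.27,-2.15,0]
  rot:
    - [0,0,1.0]
    - [0,0,2.2]
    - [0,0,3.4]
    - [0,0,4.6]
    - [0,0,5.8]
    - [0,0,7.0]
    - [0,0,8.2]
    - [0,0,9.4]
  claw: [140,140,140,140,140,140,140,140]

```text
clock: 5.65
position: [570.2, 208.6, 220.7]
eef_rot: [0.994, 0.11, -0.001, -0.001]
wrist_force: [-0.5, 0.1, -1.3]
opening: 0.581
```

```bash
python3 -c "
from h import *
go(571,207,55,0.14)"
```

```text
clock 5.65 pos [570.2 208.6 220.7] yaw 12.6->0.1 open 0.581 F [-0.5  0.1 -1.3] q [-0.7   0.83  0.5   1.72 -0.56  0.74 -1.26]
linear [0.02 0.07 3.72] rot [-0.02  0.01  1.55] dist 112
```

Call:
arm_command:
  linear:
    - [0.02,0.07,0.8]
    - [0.02,0.07,1.8]
    - [0.02,0.07,2.8]
    - [0.02,0.07,3.4]
    - [0.02,0.07,3.72]
    - [0.02,0.07,3.72]
    - [0.02,0.07,3.72]
  rot:
    - [0,0,0.8]
    - [0,0,1.55]
    - [0,0,1.55]
    - [0,0,1.55]
    - [0,0,1.55]
    - [0,0,1.55]
    - [0,0,1.55]
  claw: [140,140,140,140,140,140,140]

```text
clock: 6.52
position: [571.7, 206.9, 110.0]
eef_rot: [1.0, 0.002, -0.0, -0.001]
wrist_force: [0.0, 0.9, -1.8]
opening: 0.583
```

```bash
python3 -c "
from h import *
from bench import cams
go(571,207,36,0.14)
W=cams.camera('wrist');cv2.imwrite('pics/w3.png',W['pixels'])
S=cams.camera('scene');cv2.imwrite('pics/s3.png',cv2.resize(S['pixels'][100:260,200:380],None,fx=3.5,fy=3.5))
"
```

```text
clock 6.53 pos [571.7 206.9 110. ] yaw 0.2->0.1 open 0.583 F [ 0.   0.9 -1.8] q [-0.65  0.99  0.43  1.76 -0.73  0.55 -1.33]
linear [-0.02 -0.    0.67] rot [-0.02  0.    0.  ] dist 20
```

View pics/w3.png

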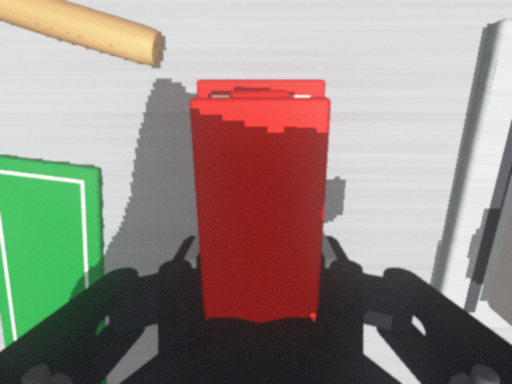

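View pics/s3.png

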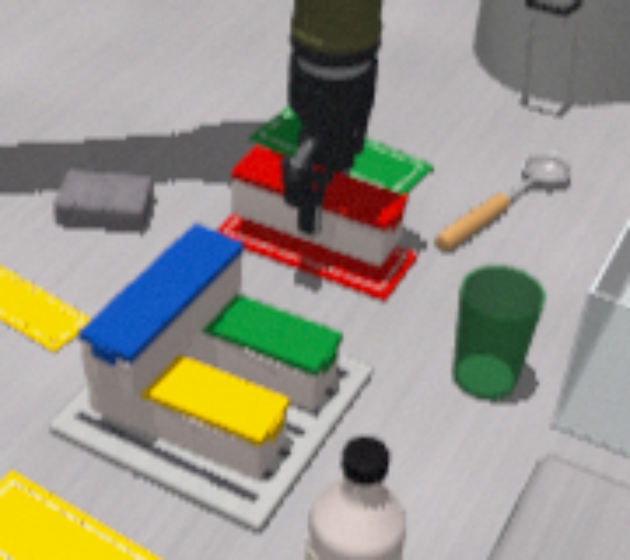

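```bash
python3 -c "
from h import *
print(held([(197,80.),(326,80.),(260,95.5)],104));print(held([(191,98),(329,98)],29))
im=cv2.imread('pics/w3.png');cv2.imwrite('pics/w3c.png',cv2.resize(im[70:130,180:340],None,fx=5,fy=5,interpolation=cv2.INTER_CUBIC))
"
```

```text
[array([ 86.3, -36.1, 104. ]), array([ 86.3,  38.6, 104. ]), array([ 77.8,   0.4, 104. ])]
[array([ 73.3, -22.6,  29. ]), array([73.3, 23.6, 29. ])]
```

View pics/w3c.png

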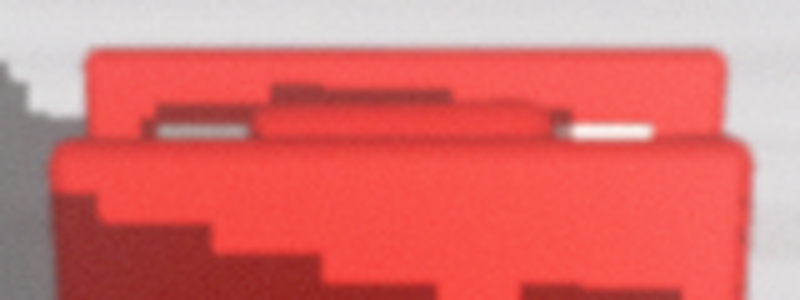

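Wrist measurement in the tool frame puts the plate centre at x −6.7 and the box at −6.8, with under 1 mm between them across. They are aligned, so I lower.

Call:
arm_command:
  linear:
    - [-0.02,0.02,0.3]
    - [-0.02,0.02,0.55]
    - [-0.02,0.02,0.65]
    - [-0.02,0.02,0.68]
  rot:
    - [0,0,0]
    - [0,0,0]
    - [0,0,0]
    - [0,0,0]
  claw: [140,140,140,140]

```text
clock: 7.22
position: [570.1, 206.4, 89.5]
eef_rot: [1.0, 0.002, -0.001, -0.001]
wrist_force: [-4.4, -0.4, 8.5]
opening: 0.582
```

Call:
arm_command:
  linear:
    - [0,0,0.03]
    - [0,0,0.06]
  rot:
    - [0,0,0]
    - [0,0,0]
  claw: [140,140]

```text
clock: 7.48
position: [570.1, 206.4, 89.5]
eef_rot: [1.0, 0.002, -0.001, -0.002]
wrist_force: [-7.5, -0.2, 19.8]
opening: 0.581
```

Call:
arm_command:
  linear:
    - [0,0,-0.02]
    - [0,0,-0.02]
    - [0,0,-0.02]
    - [0,0,-0.02]
    - [0,0,-0.5]
    - [0,0,-1.5]
    - [0,0,-3.0]
    - [0,0,-4.5]
  rot:
    - [0,0,0]
    - [0,0,0]
    - [0,0,0]
    - [0,0,0]
    - [0,0,0]
    - [0,0,0]
    - [0,0,0]
    - [0,0,0]
  claw: [90,60,50,50,50,50,50,50]

```text
clock: 8.48
position: [570.3, 205.7, 226.6]
eef_rot: [1.0, 0.001, -0.001, -0.002]
wrist_force: [1.2, 0.2, -0.7]
opening: 0.802
```

```bash
python3 -c "
from h import *
go(543,-21,175,87.1)"
```

```text
clock 8.47 pos [570.3 205.7 226.6] yaw 0.2->87.1 open 0.802 F [ 1.2  0.2 -0.7] q [-0.72  0.84  0.57  1.72 -0.62  0.77 -1.42]
linear [-0.93  7.55 -0.11] rot [-3.000e-02 -1.000e-02 -1.087e+01] dist 228
```

Call:
arm_command:
  linear:
    - [-0.1,0.8,-0.1]
    - [-0.2,1.8,-0.1]
    - [-0.4,2.8,-0.1]
    - [-0.5,3.8,-0.1]
    - [-0.6,4.8,-0.1]
    - [-0.7,5.8,-0.1]
    - [-0.85,6.8,-0.1]
    - [-0.93,7.55,-0.1]
  rot:
    - [0,0,-1.2]
    - [0,0,-2.4]
    - [0,0,-3.6]
    - [0,0,-4.8]
    - [0,0,-6.0]
    - [0,0,-7.2]
    - [0,0,-8.4]
    - [0,0,-9.6]
  claw: [50,50,50,50,50,50,50,50]

```text
clock: 9.48
position: [542.8, -23.0, 229.8]
eef_rot: [0.782, 0.624, 0.0, -0.001]
wrist_force: [0.4, -0.3, 0.0]
opening: 0.806
```

```bash
python3 -c "
from h import *
from bench import cams
go(543,-21,120,87.1)
T=cams.camera('top');cv2.imwrite('pics/t4.png',T['pixels'])
for col in('red','blue','green','yellow'):
    for st,ce,m in comps(cmask(T['pixels'],col),150): print(col,st,[rectfit(T,m,z) for z in(6,58)])
im=T['pixels'];cv2.imwrite('pics/t4c.png',cv2.resize(im[150:260,140:215],None,fx=5,fy=5,interpolation=cv2.INTER_CUBIC))
"
```

```text
clock 9.47 pos [542.8 -23.  229.8] yaw 77.2->87.1 open 0.806 F [ 0.4 -0.3  0. ] q [-0.12  0.69  0.12  1.89 -0.15  0.56 -0.12]
linear [ 0.06 -0.    1.86] rot [-0.01 -0.01 -1.24] dist 56
red [ 157  167   34   78 2318] [(array([565.24686865, 206.94340834]), np.float64(0.1381509166828313), array([185.75650689,  74.9619591 ])), (array([559.8169233, 196.9842581]), np.float64(0.13815091668283216), array([176.82510665,  71.35769634]))]
blue [ 391  194   49   83 2566] [(array([ 496.11240833, -359.33580627]), np.float64(10.541774520821388), array([184.63242716,  75.46478437])), (array([ 494.00653246, -342.06755865]), np.float64(10.541774520821397), array([175.75507404,  71.83634515]))]
blue [233 197   9  24 167] [(array([557.84868739,  56.26120777]), np.float64(-4.533295446092314), array([52.48710784, 17.52945328])), (array([552.77445565,  53.54704219]), np.float64(-4.53329544609231), array([49.96346345, 16.68661571]))]
green [192 111  28  20 202] [(array([765.12374423, 125.36188673]), np.float64(88.89926973484235), array([59.1654573 , 35.88433623])), (array([750.08347402, 119.32527592]), np.float64(88.89926973484238), array([56.32070969, 34.15897341]))]
green [238 157  10  41 251] [(array([640.69324519,  46.78561516]), np.float64(-3.258910068753521), array([93.08470719, 17.09444698])), (array([631.6357457 ,  44.52704768]), np.float64(-3.2589100687535195), array([88.60908051, 16.27252505]))]
green [  87  186   44   81 2456] [(array([517.28213216, 359.47781241]), np.float64(-7.247786851023334), array([184.42207918,  74.23612843])), (array([514.15839005, 342.1846213 ]), np.float64(-7.247786851023332), array([175.55483985,  70.6667645 ]))]
yellow [ 333  161   36   80 2483] [(array([ 575.75423639, -211.10898417]), np.float64(-4.621492745164823), array([185.10167368,  75.28260972])), (array([ 569.81908393, -200.96766361]), np.float64(-4.621492745164823), array([176.20175862,  71.66292969]))]
```

View pics/t4c.png

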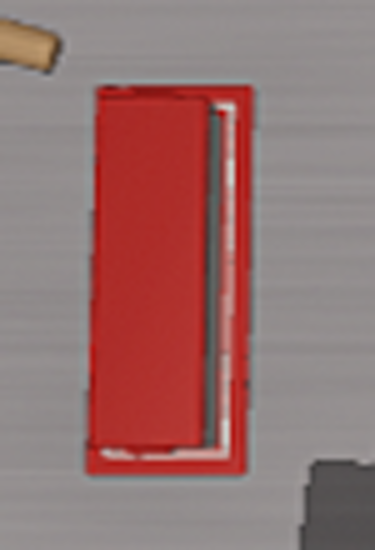

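```bash
cat >> h.py <<'E'
def boxpts(x,y,yaw,z,L=160,Wd=50):
    a=np.radians(yaw);e=np.array([np.cos(a),np.sin(a)]);n=np.array([-e[1],e[0]])
    return [np.r_[np.array([x,y])+s*e*L/2+t*n*Wd/2,z] for s,t in((1,1),(1,-1),(-1,-1),(-1,1))]
E
python3 -c "
from h import *
from bench import cams
T=cams.camera('top');im=T['pixels']
for nm,z,L,w in(('lid',58,160,50),('base',6,160,50),('outl',6,166,56)):
    P=[proj(T,p) for p in boxpts(565.2,206.9,.14,z,L,w)]
    print(nm,[((p+.5-[140,150])*5).round(0).tolist() for p in P])
"
```

```text
lid [[98.0, 94.0], [208.0, 93.0], [201.0, 446.0], [89.0, 446.0]]
base [[122.0, 114.0], [227.0, 113.0], [220.0, 450.0], [114.0, 450.0]]
outl [[116.0, 108.0], [233.0, 107.0], [227.0, 456.0], [108.0, 456.0]]
```

The red box sits about 1 mm from the plate centre: lid corners (98,98) and (203,447) in the crop, against predicted (98,94) and (201,446). It is inside the outline. Next is the blue box.

Call:
arm_command:
  linear:
    - [0.06,0,0.6]
    - [0.06,0,1.4]
    - [0.06,0,1.86]
    - [0.06,0,1.86]
  rot:
    - [0,0,-1.24]
    - [0,0,-1.24]
    - [0,0,-1.24]
    - [0,0,-1.24]
  claw: [50,50,50,50]

```text
clock: 10.07
position: [542.7, -22.2, 173.5]
eef_rot: [0.728, 0.685, -0.001, -0.002]
wrist_force: [-0.3, -0.7, -0.1]
opening: 0.803
```

```bash
python3 -c "
from h import *
go(543,-21,93,87.1)"
```

```text
clock 10.07 pos [542.7 -22.2 173.5] yaw 86.5->87.1 open 0.803 F [-0.3 -0.7 -0.1] q [-0.08  0.78  0.06  1.93 -0.1   0.44 -0.  ]
linear [0.04 0.01 0.88] rot [-0.02 -0.01 -0.07] dist 27
```

Call:
arm_command:
  linear:
    - [0.04,0.01,0.5]
    - [0.04,0.01,0.88]
    - [0.04,0.01,0.88]
    - [0.04,0.01,0.88]
    - [0.04,0.01,0.88]
    - [0.04,0.01,0.88]
    - [0.04,0.01,0.88]
    - [0.04,0.01,0.88]
  rot:
    - [0,0,-0.07]
    - [0,0,-0.07]
    - [0,0,-0.07]
    - [0,0,-0.07]
    - [0,0,-0.07]
    - [0,0,-0.07]
    - [0,0,-0.07]
    - [0,0,-0.07]
  claw: [50,50,50,80,110,140,140,140]

```text
clock: 11.08
position: [543.3, -21.2, 147.5]
eef_rot: [0.725, 0.689, -0.0, -0.001]
wrist_force: [0.4, -0.5, 4.6]
opening: 0.583
```

Call:
arm_command:
  linear:
    - [0,0,-0.3]
    - [0,0,-1.0]
    - [0,0,-2.0]
    - [0,0,-2.5]
    - [0,0,-2.5]
  rot:
    - [0,0,0]
    - [0,0,0]
    - [0,0,0]
    - [0,0,0]
    - [0,0,0]
  claw: [140,140,140,140,140]

```text
clock: 11.7
position: [543.7, -21.2, 223.2]
eef_rot: [0.725, 0.689, 0.0, -0.001]
wrist_force: [-0.2, -0.1, -1.8]
opening: 0.583
```

```bash
python3 -c "
from h import *
from bench import cams
go(496,-359,168,10.5)
W=cams.camera('wrist');cv2.imwrite('pics/w5.png',W['pixels'])
"
```

```text
clock 11.70 pos [543.7 -21.2 223.2] yaw 87.1->10.5 open 0.583 F [-0.2 -0.1 -1.8] q [-0.09  0.7   0.07  1.9  -0.1   0.55 -0.  ]
linear [-11.33  -1.02   0.03] rot [-0.01 -0.    9.57] dist 341
```

View pics/w5.png

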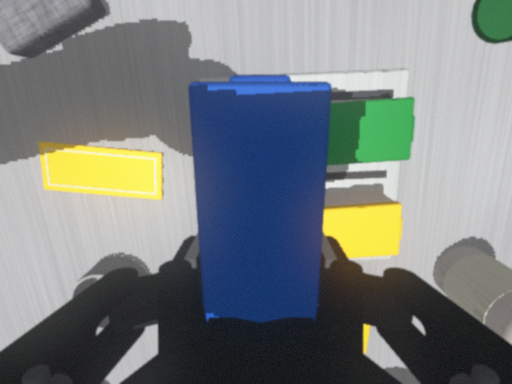

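Call:
arm_command:
  linear:
    - [-0.8,-0.05,-0.1]
    - [-2.2,-0.15,-0.1]
    - [-3.7,-0.3,-0.1]
    - [-5.2,-0.45,0]
    - [-6.7,-0.6,0]
    - [-8.2,-0.75,0]
    - [-9.7,-0.9,0]
    - [-11.3,-0.98,0]
  rot:
    - [0,0,1.0]
    - [0,0,2.2]
    - [0,0,3.4]
    - [0,0,4.6]
    - [0,0,5.8]
    - [0,0,7.0]
    - [0,0,8.2]
    - [0,0,9.4]
  claw: [140,140,140,140,140,140,140,140]

```text
clock: 12.75
position: [495.8, -358.7, 220.3]
eef_rot: [0.995, 0.101, -0.002, -0.002]
wrist_force: [1.5, -0.0, -2.3]
opening: 0.578
```

```bash
python3 -c "
from h import *
go(497.2,-358.9,55,10.5)"
```

```text
clock 12.75 pos [ 495.8 -358.7  220.3] yaw 11.6->10.5 open 0.578 F [ 1.5 -0.  -2.3] q [ 0.34  0.81  0.38  1.7  -0.42  0.72 -0.43]
linear [0.06 0.03 3.71] rot [-0.03  0.03  0.14] dist 111
```

Call:
arm_command:
  linear:
    - [0.06,0.03,0.8]
    - [0.06,0.03,1.8]
    - [0.06,0.03,2.8]
    - [0.06,0.03,3.4]
    - [0.06,0.03,3.71]
    - [0.06,0.03,3.71]
    - [0.06,0.03,3.71]
  rot:
    - [0,0,0.14]
    - [0,0,0.14]
    - [0,0,0.14]
    - [0,0,0.14]
    - [0,0,0.14]
    - [0,0,0.14]
    - [0,0,0.14]
  claw: [140,140,140,140,140,140,140]

```text
clock: 13.62
position: [497.6, -359.3, 109.9]
eef_rot: [0.996, 0.091, -0.002, -0.001]
wrist_force: [0.0, -0.5, -2.1]
opening: 0.578
```

```bash
python3 -c "
from h import *
from bench import cams
go(497.2,-358.9,36,10.5)
W=cams.camera('wrist');im=W['pixels'];cv2.imwrite('pics/w6.png',im)
cv2.imwrite('pics/w6c.png',cv2.resize(im[50:130,180:340],None,fx=5,fy=5,interpolation=cv2.INTER_CUBIC))
"
```

```text
clock 13.62 pos [ 497.6 -359.3  109.9] yaw 10.5->10.5 open 0.578 F [ 0.  -0.5 -2.1] q [ 0.39  0.97  0.29  1.73 -0.5   0.52 -0.38]
linear [-0.01 -0.01  0.66] rot [-0.02  0.02 -0.  ] dist 20
```

View pics/w6c.png

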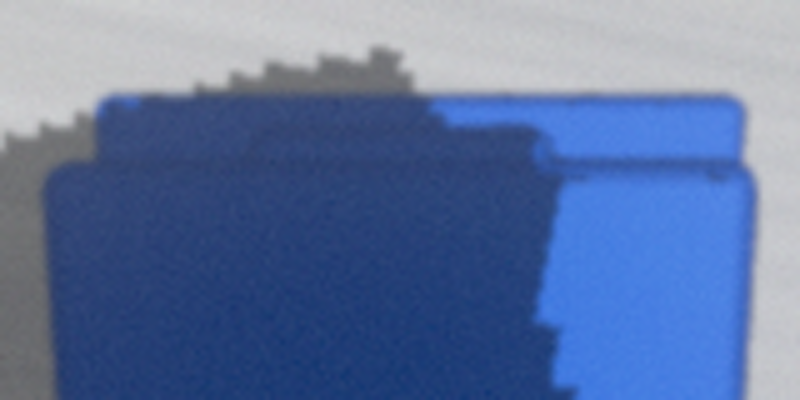

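```bash
python3 -c "
from h import *
print(held([(199,69.),(329.2,69.)],104));print(held([(188.5,82.4),(331,82.4)],29))
"
```

```text
[array([ 92. , -34.5, 104. ]), array([ 92. ,  40.2, 104. ])]
[array([ 78., -23.,  29.]), array([78., 24., 29.])]
```

Call:
arm_command:
  linear:
    - [0.03,0.03,0.3]
    - [0.03,0.03,0.55]
    - [0.03,0.03,0.65]
    - [0.03,0.03,0.69]
    - [0.03,0.03,0.72]
  rot:
    - [-0.02,0.02,0]
    - [-0.02,0.02,0]
    - [-0.02,0.02,0]
    - [-0.02,0.02,0]
    - [-0.02,0.02,0]
  claw: [140,140,140,140,140]

```text
clock: 14.4
position: [498.1, -359.5, 89.5]
eef_rot: [0.996, 0.091, -0.0, -0.001]
wrist_force: [-4.2, 4.0, 14.8]
opening: 0.58
```

Contact at the expected height, so I release.

Call:
arm_command:
  linear:
    - [0,0,0]
    - [0,0,0]
    - [0,0,0]
    - [0,0,0]
    - [0,0,-0.5]
    - [0,0,-1.5]
    - [0,0,-3.0]
    - [0,0,-4.5]
  rot:
    - [0,0,0]
    - [0,0,0]
    - [0,0,0]
    - [0,0,0]
    - [0,0,0]
    - [0,0,0]
    - [0,0,0]
    - [0,0,0]
  claw: [90,60,50,50,50,50,50,50]

```text
clock: 15.4
position: [498.1, -359.7, 226.8]
eef_rot: [0.996, 0.091, -0.0, -0.001]
wrist_force: [0.7, -0.5, -0.3]
opening: 0.807
```

```bash
python3 -c "
from h import *
from bench import cams
go(590,-250,170,10.5)
T=cams.camera('top');cv2.imwrite('pics/t7.png',T['pixels'])
im=T['pixels'];cv2.imwrite('pics/t7c.png',cv2.resize(im[145:255,220:320],None,fx=5,fy=5,interpolation=cv2.INTER_CUBIC))
for col in('green','yellow'):
    for st,ce,m in comps(cmask(T['pixels'],col),150): print(col,st,[tuple(np.round(q,1) for q in rectfit(T,m,z)) for z in(6,64)])
"
```

```text
clock 15.40 pos [ 498.1 -359.7  226.8] yaw 10.5->10.5 open 0.807 F [ 0.7 -0.5 -0.3] q [ 0.33  0.81  0.4   1.69 -0.43  0.73 -0.44]
linear [ 3.68 -3.04  0.09] rot [-0.01  0.   -0.  ] dist 143
green [191 105  29  26 220] [(array([768.2, 125.3]), np.float64(78.8), array([63.5, 43.3])), (array([751.3, 118.5]), np.float64(78.8), array([60.1, 41. ]))]
green [ 238  157   23   73 1542] [(array([596.2,  28.8]), np.float64(1.1), array([170.1,  51.4])), (array([588.4,  27.3]), np.float64(1.1), array([160.9,  48.7]))]
green [  87  186   44   81 2457] [(array([517.3, 359.5]), np.float64(-7.3), array([184.5,  74.3])), (array([513.8, 340.2]), np.float64(-7.3), array([174.6,  70.3]))]
yellow [ 277  158   25   73 1587] [(array([592.5, -65. ]), np.float64(1.7), array([170.8,  52.4])), (array([585. , -61.5]), np.float64(1.7), array([161.7,  49.6]))]
yellow [ 333  161   36   80 2495] [(array([ 575.8, -211.2]), np.float64(-4.7), array([185.2,  75.5])), (array([ 569.1, -199.9]), np.float64(-4.7), array([175.3,  71.5]))]
yellow [ 249  258   29   58 1216] [(array([376.5,  -4.8]), np.float64(-8.3), array([126.1,  50.6])), (array([380.6,  -4.5]), np.float64(-8.3), array([119.4,  47.9]))]
```

View pics/t7c.png

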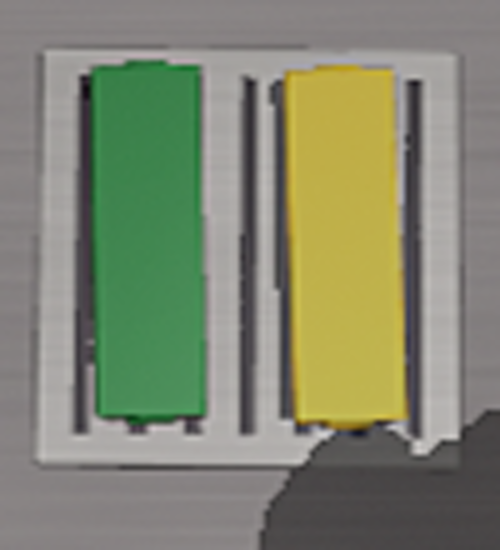

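View pics/t7.png

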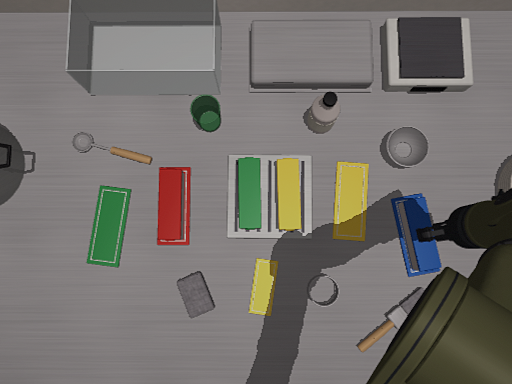

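```bash
python3 -c "
from h import *
go(588.4,27.3,150,1.1)"
```

```text
clock 15.45 pos [ 500.1 -362.1  232.8] yaw 10.5->1.1 open 0.807 F [0.3 0.  3. ] q [ 0.33  0.8   0.4   1.68 -0.43  0.74 -0.44]
linear [  5.24 -12.24   0.92] rot [ 0.04 -0.05  1.17] dist 400
```

Call:
arm_command:
  linear:
    - [0.7,-1.6,0]
    - [1.4,-3.2,0]
    - [2.1,-4.8,0]
    - [2.8,-6.4,0]
    - [3.5,-8.0,0.3]
    - [4.2,-9.6,0.6]
    - [4.8,-11.2,0.8]
    - [5.24,-12.24,0.92]
  rot:
    - [0,0,0.2]
    - [0,0,0.4]
    - [0,0,0.6]
    - [0,0,0.8]
    - [0,0,1.0]
    - [0,0,1.17]
    - [0,0,1.17]
    - [0,0,1.17]
  claw: [50,50,50,50,50,50,50,50]

```text
clock: 16.45
position: [588.4, 30.9, 204.1]
eef_rot: [1.0, 0.011, 0.004, 0.002]
wrist_force: [-0.5, -1.1, -0.9]
opening: 0.806
```

```bash
python3 -c "
from h import *
from bench import cams
go(588.4,27.3,70,1.1)
T=cams.camera('top');im=T['pixels'];cv2.imwrite('pics/t8c.png',cv2.resize(im[180:290,375:455],None,fx=5,fy=5,interpolation=cv2.INTER_CUBIC))
for nm,z,L,w in(('lid',58,160,50),('base',6,160,50),('outl',6,166,56)):
    P=[proj(T,p) for p in boxpts(496.1,-359.3,10.54,z,L,w)]
    print(nm,[((p+.5-[375,180])*5).round(0).tolist() for p in P])
"
```

```text
clock 16.45 pos [588.4  30.9 204.1] yaw 1.3->1.1 open 0.806 F [-0.5 -1.1 -0.9] q [-0.41  0.84  0.5   1.79 -0.61  0.67 -1.11]
linear [-0.03  0.11  2.67] rot [ 0.02 -0.06  0.02] dist 80
lid [[144.0, 106.0], [253.0, 85.0], [337.0, 439.0], [226.0, 460.0]]
base [[110.0, 118.0], [214.0, 99.0], [293.0, 436.0], [187.0, 456.0]]
outl [[103.0, 113.0], [219.0, 91.0], [301.0, 441.0], [183.0, 463.0]]
```

View pics/t8c.png

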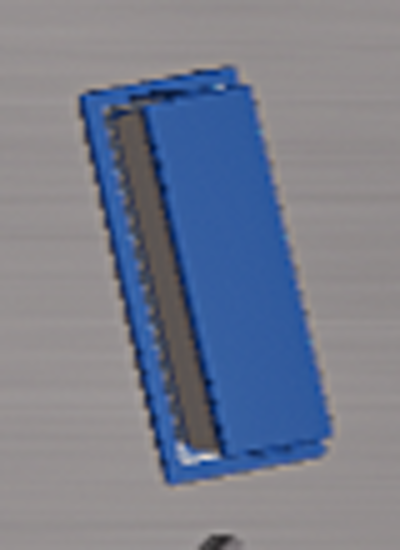

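Blue lid corners observed at (145,108), (250,86) and (222,458), within about 1.5 mm of the centred prediction, with the outline visible all round. Next I descend on green.

Call:
arm_command:
  linear:
    - [-0.03,0.11,0.8]
    - [-0.03,0.11,1.8]
    - [-0.03,0.11,2.4]
    - [-0.03,0.11,2.67]
    - [-0.03,0.11,2.67]
  rot:
    - [0.02,-0.06,0.02]
    - [0.02,-0.06,0.02]
    - [0.02,-0.06,0.02]
    - [0.02,-0.06,0.02]
    - [0.02,-0.06,0.02]
  claw: [50,50,50,50,50]

```text
clock: 17.12
position: [589.0, 32.6, 123.0]
eef_rot: [1.0, 0.012, -0.001, -0.002]
wrist_force: [-0.3, -0.0, 0.8]
opening: 0.801
```

```bash
python3 -c "
from h import *
go(588.4,27.3,40.5,1.1)"
```

```text
clock 17.12 pos [589.   32.6 123. ] yaw 1.4->1.1 open 0.801 F [-0.3 -0.   0.8] q [-0.35  0.95  0.39  1.81 -0.69  0.52 -1.04]
linear [-0.02  0.18  0.95] rot [-0.03  0.01  0.04] dist 29
```

Call:
arm_command:
  linear:
    - [-0.02,0.18,0]
    - [-0.02,0.18,0.5]
    - [-0.02,0.18,0.95]
    - [-0.02,0.18,0.95]
    - [-0.02,0.18,0.95]
  rot:
    - [-0.03,0.01,0.04]
    - [-0.03,0.01,0.04]
    - [-0.03,0.01,0.04]
    - [-0.03,0.01,0.04]
    - [-0.03,0.01,0.04]
  claw: [50,50,50,50,50]

```text
clock: 17.75
position: [588.5, 27.3, 94.3]
eef_rot: [1.0, 0.01, -0.0, 0.0]
wrist_force: [-0.0, 0.4, -0.4]
opening: 0.806
```

Call:
arm_command:
  linear:
    - [0,0,0]
    - [0,0,0]
    - [0,0,0]
    - [0,0,0]
    - [0,0,0]
  rot:
    - [0,0,0]
    - [0,0,0]
    - [0,0,0]
    - [0,0,0]
    - [0,0,0]
  claw: [80,110,140,140,140]

```text
clock: 18.38
position: [588.8, 27.1, 94.8]
eef_rot: [1.0, 0.009, 0.0, 0.0]
wrist_force: [-0.4, -0.8, 5.8]
opening: 0.583
```

Call:
arm_command:
  linear:
    - [0,0,-0.3]
    - [0,0,-1.0]
    - [0,0,-2.0]
    - [0,0,-3.0]
    - [0,0,-4.0]
    - [0,0,-4.0]
  rot:
    - [0,0,0]
    - [0,0,0]
    - [0,0,0]
    - [0,0,0]
    - [0,0,0]
    - [0,0,0]
  claw: [140,140,140,140,140,140]

```text
clock: 19.12
position: [589.6, 27.2, 216.7]
eef_rot: [1.0, 0.01, 0.002, 0.0]
wrist_force: [-0.2, -0.0, -2.7]
opening: 0.585
```

```bash
python3 -c "
from h import *
from bench import cams
go(517.3,359.5,164,-7.26)
W=cams.camera('wrist');im=W['pixels'];cv2.imwrite('pics/w9.png',im)
"
```

```text
clock 19.12 pos [589.6  27.2 216.7] yaw 1.1->-7.3 open 0.585 F [-0.2 -0.  -2.7] q [-0.41  0.82  0.52  1.78 -0.6   0.7  -1.11]
linear [ -2.2  -11.12  -0.07] rot [ 0.   -0.03  1.05] dist 340
```

View pics/w9.png

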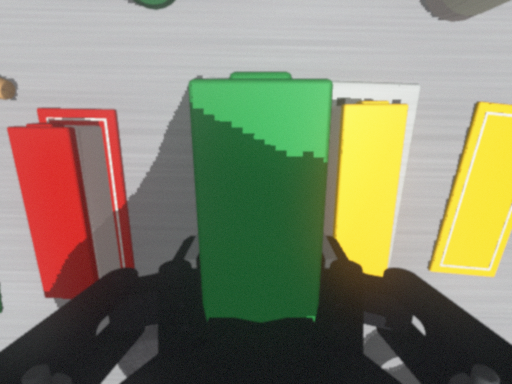

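Call:
arm_command:
  linear:
    - [-0.2,-1.0,-0.1]
    - [-0.5,-2.4,-0.1]
    - [-0.8,-4.0,-0.1]
    - [-1.1,-5.6,-0.1]
    - [-1.4,-7.2,-0.1]
    - [-1.7,-8.8,0]
    - [-2.0,-10.2,0]
    - [-2.17,-11.12,0]
  rot:
    - [0,0,0.2]
    - [0,0,0.4]
    - [0,0,0.6]
    - [0,0,0.8]
    - [0,0,1.05]
    - [0,0,1.05]
    - [0,0,1.05]
    - [0,0,1.05]
  claw: [140,140,140,140,140,140,140,140]

```text
clock: 20.18
position: [514.7, 362.6, 212.4]
eef_rot: [0.998, -0.062, -0.001, 0.001]
wrist_force: [0.1, -1.4, -1.8]
opening: 0.576
```

```bash
python3 -c "
from h import *
go(518.3,359.4,70,-7.26)"
```

```text
clock 20.18 pos [514.7 362.6 212.4] yaw -7.1->-7.3 open 0.576 F [ 0.1 -1.4 -1.8] q [-1.02  0.91  0.65  1.65 -0.7   0.83 -1.76]
linear [0.14 0.09 2.95] rot [0.01 0.02 0.02] dist 89
```

Call:
arm_command:
  linear:
    - [0.14,0.09,0.8]
    - [0.14,0.09,1.8]
    - [0.14,0.09,2.6]
    - [0.14,0.09,2.95]
    - [0.14,0.09,2.95]
    - [0.14,0.09,2.95]
  rot:
    - [0,0.02,0.02]
    - [0,0.02,0.02]
    - [0,0.02,0.02]
    - [0,0.02,0.02]
    - [0,0.02,0.02]
    - [0,0.02,0.02]
  claw: [140,140,140,140,140,140]

```text
clock: 20.92
position: [518.8, 359.4, 124.5]
eef_rot: [0.998, -0.063, 0.001, 0.0]
wrist_force: [1.0, 0.9, -2.2]
opening: 0.582
```

```bash
python3 -c "
from h import *
go(518.3,359.4,56,-7.26)"
```

```text
clock 20.93 pos [518.8 359.4 124.5] yaw -7.3->-7.3 open 0.582 F [ 1.   0.9 -2.2] q [-0.96  1.02  0.55  1.69 -0.79  0.67 -1.68]
linear [-0.02  0.    0.48] rot [ 0.01 -0.01 -0.  ] dist 15
```

Call:
arm_command:
  linear:
    - [0,0,0.3]
    - [0,0,0.48]
    - [0,0,0.48]
  rot:
    - [0,0,0]
    - [0,0,0]
    - [0,0,0]
  claw: [140,140,140]

```text
clock: 21.3
position: [518.4, 359.3, 109.6]
eef_rot: [0.998, -0.063, 0.0, 0.001]
wrist_force: [-0.3, -0.2, -2.2]
opening: 0.58
```

```bash
python3 -c "
from h import *
from bench import cams
go(518.3,359.4,35.5,-7.26)
W=cams.camera('wrist');im=W['pixels']
cv2.imwrite('pics/w10c.png',cv2.resize(im[50:130,180:340],None,fx=5,fy=5,interpolation=cv2.INTER_CUBIC))
"
```

```text
clock 21.30 pos [518.4 359.3 109.6] yaw -7.3->-7.3 open 0.580 F [-0.3 -0.2 -2.2] q [-0.96  1.04  0.53  1.69 -0.81  0.65 -1.67]
linear [-0.   -0.01  0.67] rot [ 0.01 -0.   -0.  ] dist 20
```

View pics/w10c.png

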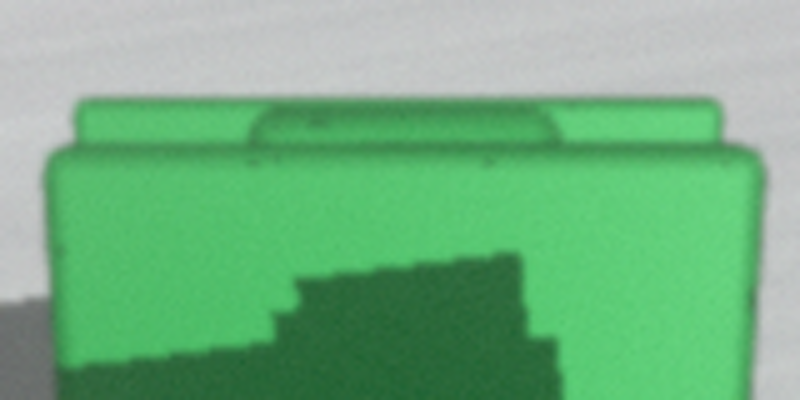

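```bash
python3 -c "
from h import *
print(held([(195,69.6),(324.4,69.6)],103.6));print(held([(189,79.4),(333,79.4)],29))
"
```

```text
[array([ 91.5, -36.7, 103.6]), array([ 91.5,  37.2, 103.6])]
[array([ 78.9, -22.7,  29. ]), array([78.9, 24.5, 29. ])]
```

Call:
arm_command:
  linear:
    - [-0.01,-0.03,0.3]
    - [-0.01,-0.03,0.55]
    - [-0.01,-0.03,0.65]
    - [-0.01,-0.03,0.69]
    - [-0.01,-0.03,0.71]
  rot:
    - [0,0,0]
    - [0,0,0]
    - [0,0,0]
    - [0,0,0]
    - [0,0,0]
  claw: [140,140,140,140,140]

```text
clock: 22.08
position: [518.9, 360.2, 89.0]
eef_rot: [0.998, -0.063, 0.001, 0.0]
wrist_force: [-1.1, 0.6, -2.4]
opening: 0.575
```

Call:
arm_command:
  linear:
    - [0,0,0.02]
    - [0,0,0.04]
    - [0,0,0.06]
  rot:
    - [0,0,0]
    - [0,0,0]
    - [0,0,0]
  claw: [140,140,140]

```text
clock: 22.45
position: [519.0, 360.2, 88.7]
eef_rot: [0.998, -0.063, 0.001, -0.0]
wrist_force: [-3.6, -1.3, 12.5]
opening: 0.583
```

Call:
arm_command:
  linear:
    - [0,0,0]
    - [0,0,0]
    - [0,0,0]
    - [0,0,0]
    - [0,0,-0.5]
    - [0,0,-1.5]
    - [0,0,-3.0]
    - [0,0,-4.5]
  rot:
    - [0,0,0]
    - [0,0,0]
    - [0,0,0]
    - [0,0,0]
    - [0,0,0]
    - [0,0,0]
    - [0,0,0]
    - [0,0,0]
  claw: [90,60,50,50,50,50,50,50]

```text
clock: 23.45
position: [518.8, 360.0, 226.0]
eef_rot: [0.998, -0.064, 0.001, -0.0]
wrist_force: [-0.3, -0.1, 0.1]
opening: 0.804
```

```bash
python3 -c "
from h import *
from bench import cams
T=cams.camera('top')
for col in('yellow',):
    for st,ce,m in comps(cmask(T['pixels'],col),150): print(col,st,[tuple(np.round(q,1) for q in rectfit(T,m,z)) for z in(6,64)])
go(585.4,-61.5,150,1.7)
"
```

```text
yellow [ 277  158   25   73 1581] [(array([592.8, -65. ]), np.float64(1.7), array([170.2,  52.4])), (array([585.3, -61.5]), np.float64(1.7), array([161.1,  49.6]))]
yellow [ 333  161   36   80 2491] [(array([ 575.9, -211.2]), np.float64(-4.7), array([184.8,  75.6])), (array([ 569.3, -199.9]), np.float64(-4.7), array([174.9,  71.5]))]
yellow [ 249  258   29   58 1219] [(array([376.4,  -4.8]), np.float64(-8.3), array([125.9,  50.8])), (array([380.5,  -4.6]), np.float64(-8.3), array([119.1,  48.1]))]
clock 23.50 pos [521.8 360.6 232.3] yaw -7.3->1.7 open 0.808 F [ 1.6 -0.2  4. ] q [-1.02  0.89  0.67  1.64 -0.69  0.85 -1.76]
linear [ 3.89 13.69  0.9 ] rot [-0.04 -0.08 -1.13] dist 428
```

Call:
arm_command:
  linear:
    - [0.5,1.8,0]
    - [1.0,3.6,0]
    - [1.5,5.4,0]
    - [2.0,7.2,0.2]
    - [2.5,9.0,0.4]
    - [3.0,10.8,0.6]
    - [3.5,12.4,0.8]
    - [3.89,13.69,0.9]
  rot:
    - [0,0,-0.2]
    - [0,0,-0.4]
    - [0,0,-0.6]
    - [0,0,-0.8]
    - [0,0,-1.0]
    - [-0.04,-0.08,-1.13]
    - [-0.04,-0.08,-1.13]
    - [-0.04,-0.08,-1.13]
  claw: [50,50,50,50,50,50,50,50]

```text
clock: 24.5
position: [585.7, -64.4, 204.8]
eef_rot: [1.0, 0.014, 0.001, 0.001]
wrist_force: [0.7, 1.0, 0.5]
opening: 0.802
```

Call:
arm_command:
  linear:
    - [0,0,0]
    - [0,0,0]
  rot:
    - [0,0,0]
    - [0,0,0]
  claw: [50,50]

```text
clock: 24.75
position: [585.7, -64.0, 205.2]
eef_rot: [1.0, 0.014, 0.001, 0.0]
wrist_force: [0.7, 0.5, -0.2]
opening: 0.803
```

```bash
python3 -c "
from h import *
from bench import cams
go(585.4,-61.5,75,1.7)
T=cams.camera('top');im=T['pixels'];cv2.imwrite('pics/t11.png',im);cv2.imwrite('pics/t11c.png',cv2.resize(im[170:280,70:150],None,fx=5,fy=5,interpolation=cv2.INTER_CUBIC))
for nm,z,L,w in(('lid',58,160,50),('base',6,160,50),('outl',6,166,56)):
    P=[proj(T,p) for p in boxpts(517.3,359.5,-7.26,z,L,w)]
    print(nm,[((p+.5-[70,170])*5).round(0).tolist() for p in P])
"
```

```text
clock 24.75 pos [585.7 -64.  205.2] yaw 1.6->1.7 open 0.803 F [ 0.7  0.5 -0.2] q [-0.24  0.83  0.49  1.79 -0.59  0.67 -0.96]
linear [-0.01 -0.09  2.54] rot [ 0.01 -0.01 -0.01] dist 76
lid [[133.0, 93.0], [242.0, 106.0], [182.0, 460.0], [72.0, 446.0]]
base [[172.0, 108.0], [275.0, 121.0], [219.0, 458.0], [114.0, 445.0]]
outl [[167.0, 101.0], [283.0, 116.0], [225.0, 466.0], [107.0, 450.0]]
```

View pics/t11c.png

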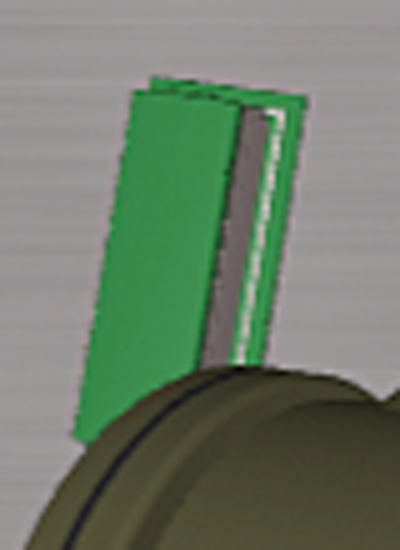

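Green lid corners are at (133,93) and (240,106), against predicted (133,93) and (242,106). Green is well placed, so yellow next.

Call:
arm_command:
  linear:
    - [-0.01,-0.09,0.8]
    - [-0.01,-0.09,1.6]
    - [-0.01,-0.09,2.3]
    - [-0.01,-0.09,2.54]
    - [-0.01,-0.09,2.54]
  rot:
    - [0,0,0]
    - [0,0,0]
    - [0,0,0]
    - [0,0,0]
    - [0,0,0]
  claw: [50,50,50,50,50]

```text
clock: 25.42
position: [585.4, -59.2, 128.8]
eef_rot: [1.0, 0.015, 0.0, -0.0]
wrist_force: [0.7, -0.2, 0.9]
opening: 0.803
```

```bash
python3 -c "
from h import *
go(585.4,-61.5,40.5,1.7)"
```

```text
clock 25.43 pos [585.4 -59.2 128.8] yaw 1.8->1.7 open 0.803 F [ 0.7 -0.2  0.9] q [-0.19  0.94  0.39  1.82 -0.67  0.52 -0.9 ]
linear [-0.    0.08  1.14] rot [-0.   -0.01  0.01] dist 34
```

Call:
arm_command:
  linear:
    - [0,0.08,0.5]
    - [0,0.08,0.9]
    - [0,0.08,1.14]
    - [0,0.08,1.14]
    - [0,0.08,1.14]
  rot:
    - [0,0,0]
    - [0,0,0]
    - [0,0,0]
    - [0,0,0]
    - [0,0,0]
  claw: [50,50,50,50,50]

```text
clock: 26.05
position: [585.7, -61.8, 94.8]
eef_rot: [1.0, 0.015, 0.001, -0.0]
wrist_force: [-0.0, 0.3, -0.3]
opening: 0.805
```

Call:
arm_command:
  linear:
    - [0,0,0]
    - [0,0,0]
    - [0,0,0]
    - [0,0,0]
    - [0,0,0]
  rot:
    - [0,0,0]
    - [0,0,0]
    - [0,0,0]
    - [0,0,0]
    - [0,0,0]
  claw: [80,110,140,140,140]

```text
clock: 26.68
position: [585.9, -61.9, 95.3]
eef_rot: [1.0, 0.015, 0.001, 0.0]
wrist_force: [-0.4, 0.6, 6.2]
opening: 0.579
```

Call:
arm_command:
  linear:
    - [0,0,-0.3]
    - [0,0,-1.0]
    - [0,0,-2.0]
    - [0,0,-2.6]
    - [0,0,-2.6]
  rot:
    - [0,0,0]
    - [0,0,0]
    - [0,0,0]
    - [0,0,0]
    - [0,0,0]
  claw: [140,140,140,140,140]

```text
clock: 27.3
position: [586.4, -61.9, 174.4]
eef_rot: [1.0, 0.015, 0.002, 0.0]
wrist_force: [0.6, 0.2, -2.3]
opening: 0.58
```

```bash
python3 -c "
from h import *
from bench import cams
go(576,-211.2,120,-4.65)
W=cams.camera('wrist');im=W['pixels'];cv2.imwrite('pics/w12.png',im)
"
```

```text
clock 27.30 pos [586.4 -61.9 174.4] yaw 1.8->-4.6 open 0.580 F [ 0.6  0.2 -2.3] q [-0.22  0.87  0.45  1.8  -0.62  0.61 -0.93]
linear [-0.5   4.96  0.01] rot [ 0.   -0.03  0.8 ] dist 150
```

View pics/w12.png

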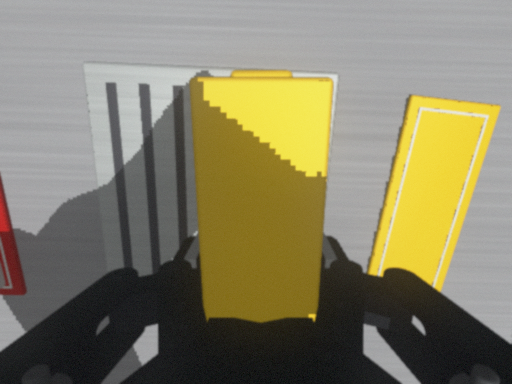

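Call:
arm_command:
  linear:
    - [-0.05,0.6,-0.1]
    - [-0.15,1.6,0]
    - [-0.25,2.6,0]
    - [-0.35,3.6,0]
    - [-0.45,4.5,0]
    - [-0.47,4.96,0]
    - [-0.47,4.96,0]
    - [-0.47,4.96,0]
  rot:
    - [0,0,0.2]
    - [0,0,0.4]
    - [0,0,0.6]
    - [0,0,0.8]
    - [0,-0.03,0.8]
    - [0,-0.03,0.8]
    - [0,-0.03,0.8]
    - [0,-0.03,0.8]
  claw: [140,140,140,140,140,140,140,140]

```text
clock: 28.35
position: [576.4, -209.3, 172.8]
eef_rot: [0.999, -0.04, -0.001, -0.001]
wrist_force: [-0.1, -0.3, -2.6]
opening: 0.575
```

```bash
python3 -c "
from h import *
go(576.9,-211.3,70,-4.65)"
```

```text
clock 28.35 pos [ 576.4 -209.3  172.8] yaw -4.6->-4.6 open 0.575 F [-0.1 -0.3 -2.6] q [ 0.03  0.9   0.46  1.72 -0.6   0.67 -0.83]
linear [0.03 0.07 1.63] rot [-0.01  0.02  0.01] dist 49
```

Call:
arm_command:
  linear:
    - [0.03,0.07,0.6]
    - [0.03,0.07,1.3]
    - [0.03,0.07,1.9]
    - [0.03,0.07,2.1]
    - [0.03,0.07,2.1]
    - [0.03,0.07,2.1]
  rot:
    - [0,0.02,0]
    - [0,0.02,0]
    - [0,0.02,0]
    - [0,0.02,0]
    - [0,0.02,0]
    - [0,0.02,0]
  claw: [140,140,140,140,140,140]

```text
clock: 29.1
position: [577.4, -211.6, 110.4]
eef_rot: [0.999, -0.04, 0.001, -0.001]
wrist_force: [-0.5, 0.5, -2.0]
opening: 0.58
```

```bash
python3 -c "
from h import *
from bench import cams
go(576.9,-211.3,35.5,-4.65)
W=cams.camera('wrist');im=W['pixels']
cv2.imwrite('pics/w13c.png',cv2.resize(im[50:130,180:340],None,fx=5,fy=5,interpolation=cv2.INTER_CUBIC))
"
```

```text
clock 29.10 pos [ 577.4 -211.6  110.4] yaw -4.6->-4.7 open 0.580 F [-0.5  0.5 -2. ] q [ 0.07  0.99  0.39  1.74 -0.66  0.55 -0.78]
linear [-0.02 -0.01  0.7 ] rot [-0.01 -0.01  0.01] dist 21
```

View pics/w13c.png

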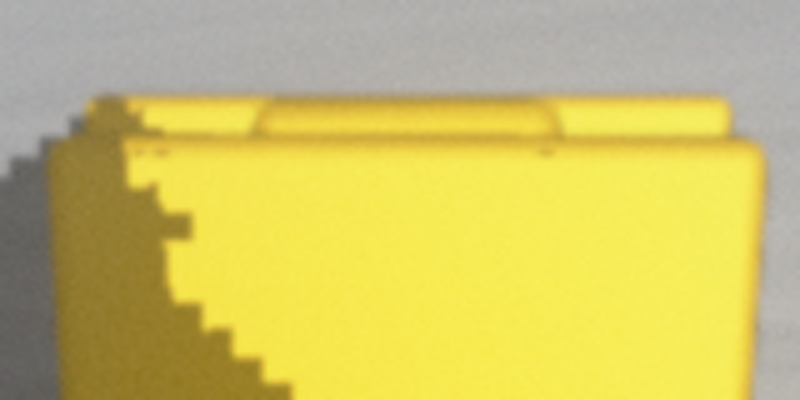

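Call:
arm_command:
  linear:
    - [-0.03,0,0.3]
    - [-0.03,0,0.55]
    - [-0.03,0,0.67]
    - [-0.03,0,0.71]
    - [-0.03,0,0.73]
    - [-0.03,0,0.75]
  rot:
    - [0,0,0]
    - [0,0,0]
    - [0,0,0]
    - [0,0,0]
    - [0,0,0]
    - [0,0,0]
  claw: [140,140,140,140,140,140]

```text
clock: 29.9
position: [576.2, -211.3, 89.3]
eef_rot: [0.999, -0.04, 0.001, -0.001]
wrist_force: [-5.3, 3.1, 13.9]
opening: 0.579
```

Call:
arm_command:
  linear:
    - [0,0,0]
    - [0,0,0]
    - [0,0,0]
    - [0,0,0]
    - [0,0,-0.5]
    - [0,0,-1.5]
    - [0,0,-3.0]
    - [0,0,-4.5]
  rot:
    - [0,0,0]
    - [0,0,0]
    - [0,0,0]
    - [0,0,0]
    - [0,0,0]
    - [0,0,0]
    - [0,0,0]
    - [0,0,0]
  claw: [90,60,50,50,50,50,50,50]

```text
clock: 30.9
position: [575.9, -211.7, 226.5]
eef_rot: [0.999, -0.04, 0.001, -0.001]
wrist_force: [0.1, 0.1, -0.2]
opening: 0.802
```

```bash
python3 -c "
from h import *
go(450,20,250,-4.65)"
```

```text
clock 30.90 pos [ 575.9 -211.7  226.5] yaw -4.6->-4.7 open 0.802 F [ 0.1  0.1 -0.2] q [ 0.    0.83  0.52  1.7  -0.56  0.77 -0.86]
linear [-4.8  -7.37 -2.57] rot [-0.01 -0.01  0.01] dist 275
```

Now I retreat to a central position so all four plates show from above.

Call:
arm_command:
  linear:
    - [-0.6,-1.0,-0.8]
    - [-1.2,-2.0,-1.6]
    - [-1.8,-3.0,-2.3]
    - [-2.4,-4.0,-2.5]
    - [-3.0,-5.0,-2.5]
    - [-3.6,-6.0,-2.5]
    - [-4.4,-7.0,-2.5]
    - [-4.8,-7.37,-2.5]
  rot:
    - [0,0,0]
    - [0,0,0]
    - [0,0,0]
    - [0,0,0]
    - [0,0,0]
    - [0,0,0]
    - [0,0,0]
    - [0,0,0]
  claw: [50,50,50,50,50,50,50,50]

```text
clock: 31.9
position: [448.8, 21.6, 302.4]
eef_rot: [0.999, -0.039, 0.001, -0.002]
wrist_force: [-0.1, -0.4, 0.3]
opening: 0.804
```

```bash
cat > chk.py <<'E'
from h import *
from bench import cams
from scipy.optimize import minimize
T=cams.camera('top');S=cams.camera('scene');im=T['pixels'];cv2.imwrite('pics/t14.png',im);cv2.imwrite('pics/s14.png',S['pixels'])
big=cv2.resize(im,None,fx=6,fy=6,interpolation=cv2.INTER_CUBIC);til=[]
for nm,(x,y,a) in dict(green=(517.3,359.5,-7.26),red=(565.2,206.9,.14),yellow=(576,-211.2,-4.65),blue=(496.1,-359.3,10.54)).items():
    for z,L,w,c in((58,160,50,(255,255,0)),(6,160,50,(255,0,255))):
        P=np.array([(proj(T,p)+.5)*6 for p in boxpts(x,y,a,z,L,w)]).astype(int)
        cv2.polylines(big,[P],True,c,1)
    q=(proj(T,(x,y,40))*6).astype(int);t=big[q[1]-290:q[1]+290,q[0]-190:q[0]+190];til.append(t)
cv2.imwrite('pics/t14a.png',np.hstack(til[:2]));cv2.imwrite('pics/t14b.png',np.hstack(til[2:]))
E
python3 chk.py
```

```text
(no output)
```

View pics/t14a.png

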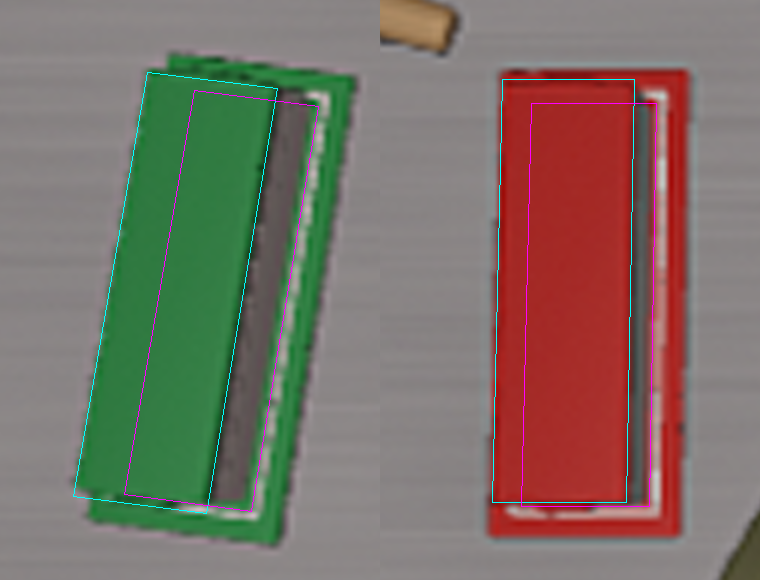

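View pics/t14b.png

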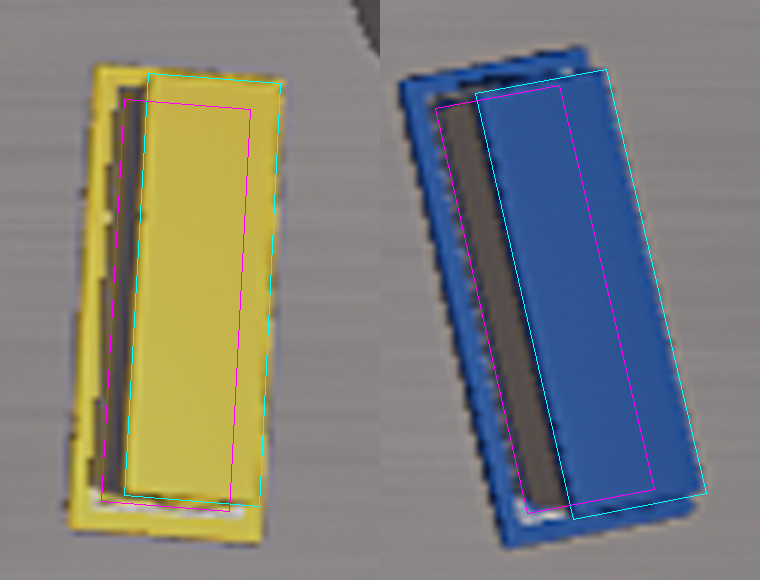

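View pics/s14.png

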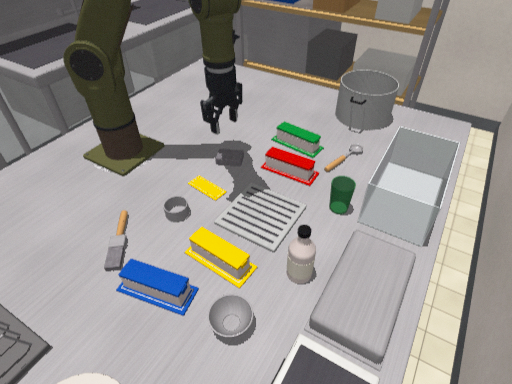

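```bash
python3 -c "
from h import *
im=cv2.imread('pics/t14.png');s=cv2.imread('pics/s14.png')
a=cv2.resize(im[155:247,328:375],None,fx=6.4,fy=6.4,interpolation=cv2.INTER_NEAREST)
b=cv2.resize(s[222:292,180:262],None,fx=5.5,fy=5.5,interpolation=cv2.INTER_CUBIC)
o=np.zeros((590,a.shape[1]+b.shape[1],3),np.uint8);o[:a.shape[0],:a.shape[1]]=a;o[:b.shape[0],a.shape[1]:]=b;cv2.imwrite('pics/y.png',o[:590,:800])
"
```

```text
(no output)
```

View pics/y.png

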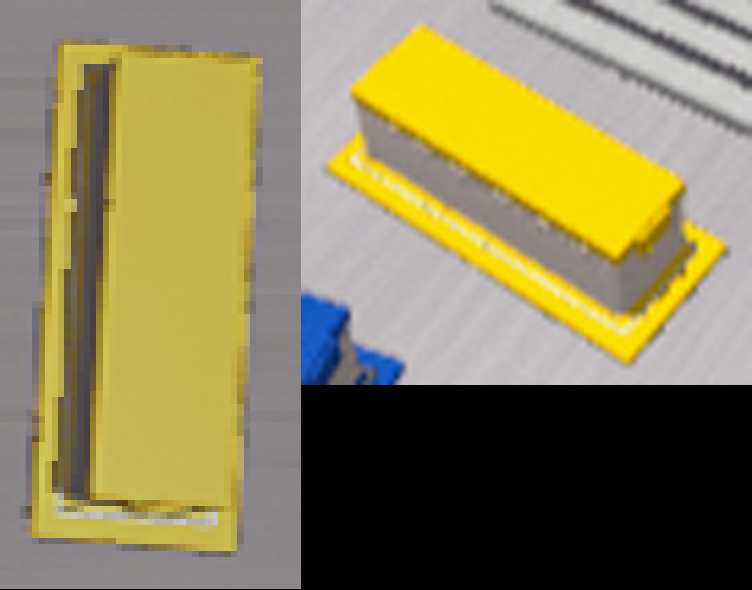

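All four boxes are within about 1.5 mm of their plate centres. The dark strip beside yellow is only the box's shadow, and the white outline shows on its visible sides in both views. The tumbler and bottle are unmoved, so I hand in.

```bash
python3 -c "
from bench import workorder,bot
print(workorder.job_done());print(bot.get_obs()['clock'])"
```

```text
the job is handed in; nothing more can be done
None
the job is handed in; nothing more can be done
```

I unstacked all four boxes in the order red, blue, green, yellow. Each one now stands lid up on the plate of its lid's colour, lengthwise; yellow is on the larger yellow plate. I handed the job in at about 32 s, with the open gripper well clear of everything.

**Final checks:**
- **Placement:** in the last top view, every lid matched the outline predicted for a centred box to about 1.5 mm, inside the 3 mm margin. The scene view agrees.
- **Forces:** contact at set-down read 12 to 20 N on the wrist.
- **Other objects:** the tumbler and bottle look unmoved.

**Disagreements:**
- **Camera offset:** the wrist camera put plate and box about 1 mm differently across the box than the top camera did.
- **Plate heights:** triangulating with the scene camera put the plate tops about 6 mm too low. I used the stated 6 mm height, which contact with the plates confirmed.
- **Box shadow:** a dark strip beside the yellow box in the top view turned out to be its shadow.

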